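# Swing a stock carton round the rack post and slide it home past the spring catch

## Task

The loose carton in front of the low two-bay rack lies crosswise and is too broad for its empty bay, and too broad to be gripped: push it against the round post between the bays so that it swings a quarter turn round the post, pressing on the post as it turns, and lies narrow end first along the rail of the empty bay. Then push it straight in under the deck, fully home, so that the spring catch at the bay's mouth snaps back out behind it. Keep the carton flat on the bench and leave the other things on the bench where they are.

Things in the scene. Friction and masses are not known exactly. Their poses are not given: they have to be found in the camera images.
- carton: loose rectangular stock carton with printed sides, 91 x 120 x 60 mm (own x, y, z), 0.28 to 0.56 kg; origin at the centre of its underside. At the start its +x side, 120 mm broad, faces the rack and reaches sideways past the post's axis by 10 mm or more, with 3 to 38 mm of air before it. A twin carton already stands in the other bay (fixed, not listed)
- rack: fixed low sheet-steel rack with two bays side by side, 290 mm deep, 220 wide. Origin on the bench at the foot of the round post; x runs into the bays (roughly to the robot's right), y to the left as one looks in, z up. A middle rail 24 mm high, from y = -10 to +10, runs from the post (x = 0) to the back at x = 286. The bay at y < 0 is empty; it has no floor, the carton slides on the bench
- post: fixed round steel post at the front end of the middle rail, 20 mm diameter, 50 mm high; origin at its foot on its axis, the same point and axes as the rack's
- kerb_start (a point): on the bench where the empty bay's outer kerb begins, rack x = 125, y = -107 mm. The kerb is 15 mm high and runs to the back, so the bay is 97 mm clear between rail and kerb. From here a lead-in flares outwards to x = 108, y = -122; nearer the mouth that side is open
- deck_lip (a point): middle of the deck's front lip over the empty bay, at its lower edge: rack x = 148, y = -58.5, 92 mm above the bench. The deck covers everything from here to the back, its top is at 102 mm; a small box and a tub stand on it from x = 195 on, up to 160 mm above the bench. Side panels start at x = 172
- bay_back (a point): point on the bench at the middle of the empty bay's back panel, x = 286, y = -58.5 mm of the rack. The panel stops the carton: it is home with its outer end at x = 158 to 166, 10 to 18 mm in under the deck's lip
- catch_tip (a point): tip of the empty bay's spring catch, a steel leaf 18 mm high (22 to 40 mm above the bench) slanting from a pin outside the kerb (rack x = 113, y = -120 mm) inwards and to the back; at rest the tip (3 mm radius) is centred at rack x = 154, y = -93 and stands 17 mm inside the kerb line
- catch (a joint): angle of the spring catch: 0 sprung out into the bay (rest), growing as the carton presses it aside (0.25 to 0.4 rad while the carton passes, stop at 0.6); the spring gives about 1.5 N at the tip at rest and 3 N pressed aside
- screwdriver_a: large screwdriver lying flat, 33 x 205 x 35, red and black handle; bystander between the carton and the robot, origin under its middle, its y axis runs along it (mm)
- oil_filter: upright spin-on oil filter, 67 diameter, 91 tall; bystander near the other, full bay's mouth, origin under its centre (mm)
- tape_measure: pocket tape measure lying on its side, 68 x 83 x 37; bystander beyond the post, origin under its middle (mm)
- wrench_13: combination spanner lying flat, 27 x 176 x 7; bystander to the left of the carton, origin under its middle, y axis along it (mm)

How it is judged:
On the way, in this order (a step that is already met when the one before it is completed fails the run):
1. the carton, pressing on the post, is in the middle of its quarter turn (25 to 65 degrees round) (angle between the x axis of carton and the x axis of rack, either way round between 0.42 and 1.15 rad and contact force between carton and post above 0.2 N), for 0.05 s.
2. the carton lies turned along the rail before or in the bay's mouth, within about 10 degrees, against or just beside the rail (angle between the x axis of carton and the y axis of rack, either way round below 0.17 rad and x of carton in the frame of rack between -0.05 and 0.17 m and y of carton in the frame of rack above -0.078 m), for 0.1 s.
At the end, for the whole second after the job is handed in: The carton lies flat and still in the empty bay, narrow end outward, its middle 217.5 to 230 mm into the rack (behind the catch, at or within 8 mm of the back stop), within 5 degrees of the bay's direction, and the spring catch is back out (under 0.06 rad) (x of carton in the frame of rack between 0.2175 and 0.23 m and y of carton in the frame of rack between -0.066 and -0.051 m and angle between the x axis of carton and the y axis of rack, either way round below 0.08 rad and angle between carton's own z axis and vertical below 0.05 rad and value of joint catch below 0.06 rad and linear speed of carton below 0.01 m/s); the robot touches nothing.
It fails at once if the carton is tipped more than 15 degrees or lifted more than 20 mm off the bench (angle between carton's own z axis and vertical above 0.26 rad or height (world z) of carton above 0.02 m).
It fails at once if a bystander (screwdriver, oil filter, tape measure, spanner) is moved more than 30 mm (distance of any of screwdriver_a, oil_filter, tape_measure, wrench_13 from where it was at the start of the episode above 0.03 m).
It also fails if it takes over 66 s, if anything falls off the work surface, if the arm or the gripper's body presses on something with over 40 N, if the wrist force passes 120 N, or if a joint passes its speed limit or range.

## Robot

A 7-joint arm with a two-finger parallel gripper is mounted at the origin on a cart in front of the work surface, level with it; the furniture and walls round the work are solid. World frame = base frame: x ahead of the robot, y to its left, z up, the work surface at z = 0. Lengths are in m, angles in rad, forces in N, time in s.
With the tool pointing down it reaches from about 0.425 to 0.95 m from the base axis. Payload 4.7 kg.
Tool frame: the origin (TCP) lies on the centre line of the jaws, within the pads' length; the fingertips stand robot.nose_length ahead of it and the grasp point (between the pads) lies 8 mm behind it (robot.nose_length is the distance from the TCP to the fingertips, in m); z points along the fingers, y is the line along which they close (so a half turn about z gives the same grasp; the last joint's range is limited). The gripper opens to 85 mm and grips with 20 to 120 N. Pads are 22 mm wide; open, the fingers measure 114 mm over their backs; the gripper's body (76 mm by 85 mm) begins 54 mm behind the grasp point. The pads swing forward as they close: fully open they stand 13 mm farther back than shut.
Start: joints at [1.22, 0.469, -0.049, 1.532, 0.024, 1.141, -0.082], TCP at [0.214, -0.64, 0.242] pointing down, gripper open.
Joint ranges: [-2.59, 2.59], [-0.33, 1.99], [-1.39, 1.29], [0.1, 2.45], [-1.04, 4.18], [0.21, 1.99], [-2.66, 2.66]. Speed limits (rad/s): [2.57, 2.57, 3.14, 3.14, 3.14, 3.14, 3.14].

## Interface

Orientations are given as [roll, pitch, yaw] about the fixed x, y, z axes, in that order (R = Rz(yaw) Ry(pitch) Rx(roll)).
In Python, from plant import robot gives the robot as it stands. Calls block until the motion is done:
- robot.goto(position, orientation): joint-space move of the TCP to a pose.
- robot.move_straight(position, vel=0.15, attitude=None, contact_N=None): straight line of the TCP; attitude=None keeps the orientation; vel is the mean speed in m/s. With contact_N (N) it stops when the force on the tool has changed by that much, and returns True; else False.
- robot.move_joints(angles): joint-space move.
- robot.grip(opening, strength=None): opening from 0.0 (shut) to 1.0 (fully open); strength is the grip in N (None keeps the last); returns when the fingers have stopped.
- robot.sleep(seconds).
- robot.inverse_kinematics(position, orientation): joint angles nearest the present ones, or None.
- robot.sense(): the state.
- robot.grab_frame(name): name is "side" or "top"; returns a dict with "image" (420x560x3 uint8, red, green, blue), "range_z" (420x560 float32, m along the optical axis (not along the pixel's ray), 0 where there is no reading), "fx", "fy", "cx", "cy" (pixels), "R" (3x3) and "t" (3): a world point X has camera coordinates R X + t. Camera axes: x right, y down, z forward; pixel columns grow to the right and rows downward; lengths in m; the calibration is good to about 2 mm. A picture is of the moment at which its call begins.
A pose or a line that the arm cannot do raises robot.IKError and nothing moves.
- robot.close_job(): hands the job in; it is judged then, once.
The state is a dict: "t": time; "joint_pos": joint angles; "joint_velocities": joint speeds; "effort": joint torques, N m; "tcp_pos": TCP position; "tcp_rot": TCP orientation; "wrist_force": force on the tool from outside, world axes, zero at the start; "torque": the same for the moment, N m; "opening": opening from 0.0 (shut) to 1.0 (fully open); "gripper_force": force on a finger pad.
Only numpy, scipy, OpenCV 4.12 (cv2) and the standard library are available. Lean on these libraries where they do the work, as an engineer would, in place of code of your own. Each camera call takes 0.05 s, during which the arm holds its last target. There are 200 camera calls.

## Working session

There is one attempt and no reset: what is moved stays moved. The work goes in short steps, each a Python script; the robot and the scene stay as the last script left them, time stands still between calls to the robot, and variables do not carry over. Pictures are saved under pics/ and viewed, at most 10 in all, crops included, and the job is handed in when it is done.

```bash
ls; mkdir -p pics
python3 - <<'E'
from plant import robot
import cv2
s=robot.sense(); print(s['t'],s['tcp_pos'],s['tcp_rot'],robot.nose_length)
for n in("side","top"):
    f=robot.grab_frame(n); cv2.imwrite(f"pics/{n}0.png",cv2.cvtColor(f["image"],cv2.COLOR_RGB2BGR))
    print(n,f['fx'],f['cx'],f['cy'],(-f['R'].T@f['t']).round(3),f['R'].round(2).tolist(),(f['range_z']>0).mean())
E
```

```text
pics
0.0 [ 0.21330887 -0.63980368  0.24123713] [-3.13957620e+00  6.41429172e-05  3.21812910e-01] 0.011
side 482.46946559918024 281.74806947562655 218.65956518824925 [0.42  0.817 0.836] [[-0.99, -0.11, -0.02], [-0.05, 0.62, -0.78], [0.1, -0.77, -0.62]] 0.9959991496598639
top 390.3329398193496 275.8871720840013 209.93858829983108 [ 0.465 -0.096  0.919] [[0.03, -1.0, 0.01], [-1.0, -0.03, -0.09], [0.09, -0.0, -1.0]] 0.9960671768707483
```

View pics/top0.png

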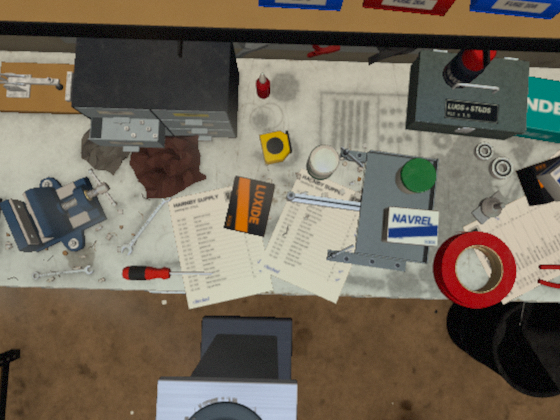

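View pics/side0.png

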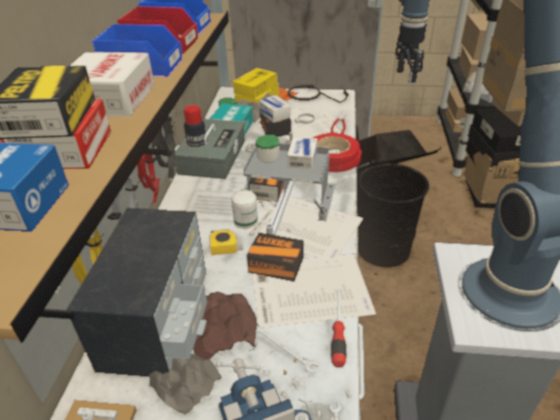

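Run:
```python
import cv2
i=cv2.imread('pics/top0.png')[140:280,215:375]
cv2.imwrite('pics/c1.png',cv2.resize(i,None,fx=4.99,fy=4.28*1,interpolation=cv2.INTER_CUBIC) if 0 else cv2.resize(i,(640,560),interpolation=cv2.INTER_CUBIC))
i=cv2.imread('pics/side0.png')[130:310,205:375]
cv2.imwrite('pics/c2.png',cv2.resize(i,None,fx=3.3,fy=3.3,interpolation=cv2.INTER_CUBIC))
```

```text
(no output)
```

View pics/c1.png

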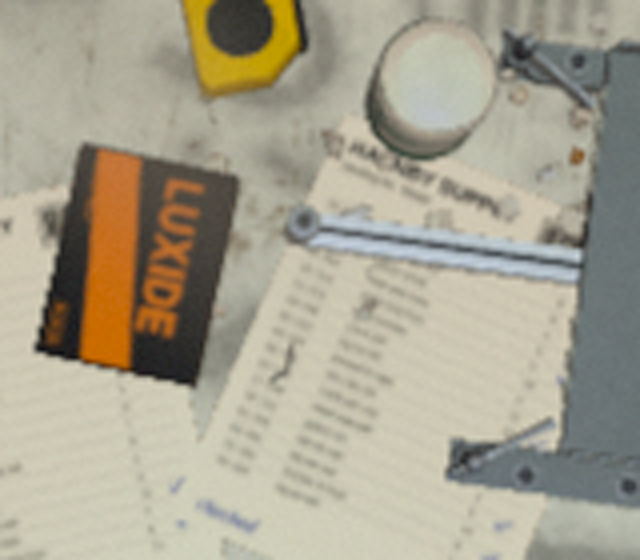

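View pics/c2.png

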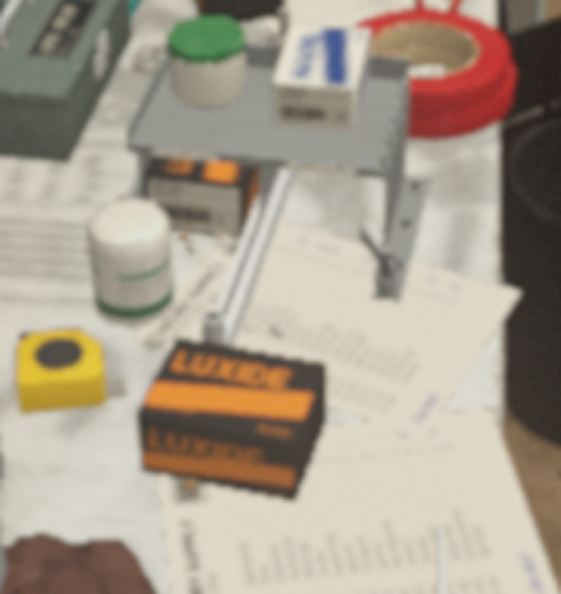

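```bash
cat > h.py <<'E'
import numpy as np, cv2
from plant import robot
def px(f,u,v,z):
    d=f['R'].T@np.array([(u-f['cx'])/f['fx'],(v-f['cy'])/f['fy'],1]); c=-f['R'].T@f['t']
    return c+d*(z-c[2])/d[2]
def proj(f,X):
    p=f['R']@X+f['t']; return f['fx']*p[0]/p[2]+f['cx'],f['fy']*p[1]/p[2]+f['cy']
E
python3 - <<'E'
from h import *
f=robot.grab_frame('top'); s=robot.grab_frame('side')
P=px(f,290.5,195.5,.05); print('post',P)
print('post side',px(s,205+213/3.3,130+322/3.3,.05))
r=px(f,360,205.7,.024); d=r-P; print('rail',r,np.degrees(np.arctan2(d[1],d[0])))
a=np.array([px(f,u,v,.06) for u,v in((236.25,176.25),(274.5,184.5),(263.75,236),(224.25,227.5))]);print(a,a.mean(0))
for i in range(4): e=a[(i+1)%4]-a[i];print(np.linalg.norm(e),np.degrees(np.arctan2(e[1],e[0])))
# carton top from depth
z=s['range_z'];
b=[px(s,205+u/3.3,130+v/3.3,.06) for u,v in((180,342),(326,362),(297,462),(140,408))];print('side corners',np.array(b))
# deck front lip top
for u,v in((607,50),(565,440)): print('deck',px(f,215+u/4,140+v/4,.102))
print('kerb end/pin',px(f,215+462/4,140+462/4,.03),'tip',px(f,215+550/4,140+424/4,.04))
for n,u,v,z in(('filter',321,160,.091),('tape',275,147,.037),('scr_l',122,273,.03),('scr_r',210,273,.01),('wr',165,200,.005),('wr2',125,250,.005)): print(n,px(f,u,v,z))
E
```

```text
post [ 0.57300912 -0.1313618   0.05      ]
post side [ 0.57500372 -0.12056096  0.05      ]
rail [ 0.55714239 -0.29334526  0.024     ] -95.5944345758213
[[ 0.6114229  -0.00921305  0.06      ]
 [ 0.59535196 -0.0948023   0.06      ]
 [ 0.48052716 -0.07441144  0.06      ]
 [ 0.49674718  0.01298972  0.06      ]] [ 0.5460123  -0.04135927  0.06      ]
0.08708498581117634 -100.63449770707307
0.11662127664775167 169.93025362586303
0.08889348823772387 79.48658428356528
0.11680532606485941 -10.957663008714507
side corners [[ 0.59475854 -0.08316384  0.06      ]
 [ 0.48351715 -0.06959154  0.06      ]
 [ 0.49547749  0.03641937  0.06      ]
 [ 0.61269382 -0.00832977  0.06      ]]
deck [ 0.66345491 -0.28951267  0.102     ]
deck [ 0.45601938 -0.26921868  0.102     ]
kerb end/pin [ 0.44122789 -0.22617392  0.03      ] tip [ 0.46406301 -0.27381508  0.04      ]
filter [ 0.64680155 -0.19353531  0.091     ]
tape [ 0.68593165 -0.09346109  0.037     ]
scr_l [0.38910844 0.24261283 0.03      ]
scr_r [0.3929483  0.04803573 0.01      ]
wr [0.55951304 0.16172381 0.005     ]
wr2 [0.44004549 0.24843908 0.005     ]
```

```bash
cat >> h.py <<'E'
from scipy.spatial.transform import Rotation as Ro
P0=np.array([.573,-.131]); PSI=np.radians(-95.6)
def rot(a): return np.array([[np.cos(a),-np.sin(a)],[np.sin(a),np.cos(a)]])
def w(p): return P0+rot(PSI)@np.asarray(p)
def r(p): return rot(-PSI)@(np.asarray(p)-P0)
def att(a,t=0):
    "push direction a (rad, rack frame), tool leaning back by t"
    n=np.array([*rot(PSI+a)@[1,0],0]); k=np.array([0,0,1.])
    z=np.sin(t)*n-np.cos(t)*k; x=np.cos(t)*n+np.sin(t)*k
    return Ro.from_matrix(np.c_[x,np.cross(z,x),z]).as_euler('xyz')
def tcp(C,a,z,t=0):
    "fingertip centre at rack C, height z -> TCP world"
    n=rot(PSI+a)@[1,0]; q=w(C); L=robot.nose_length
    return np.array([*(q-L*np.sin(t)*n),z+L*np.cos(t)])
HW=.027; R0=.011
def swingC(th,s,yc,lag):
    "tip centre so that the outer (-y) finger meets the carton's back face at carton y=yc; th carton angle, s post contact"
    n,e=rot(th).T; na,ea=rot(th-lag).T
    return -.101*n+(yc-s)*e-R0*na+HW*ea
def carton(tag=None):
    f=robot.grab_frame('top')
    if tag: cv2.imwrite(f'pics/{tag}.png',cv2.cvtColor(f['image'],cv2.COLOR_RGB2BGR))
    v,u=np.mgrid[:420,:560]; Z=f['range_z']
    X=(np.stack([(u-f['cx'])/f['fx']*Z,(v-f['cy'])/f['fy']*Z,Z],-1)-f['t'])@f['R']
    m=(Z>0)&(abs(X[...,2]-.06)<.006)
    p=(X[m][:,:2]-P0)@rot(PSI); p=p[(p[:,0]>-.22)&(p[:,0]<.15)&(p[:,1]>-.16)&(p[:,1]<.06)]
    b=cv2.minAreaRect(p.astype(np.float32)*1000); print('carton rack mm',len(p),np.round(b[0],1),np.round(b[1],1),round(b[2],1)); return p
E
python3 - <<'E'
from h import *
carton()
f=robot.grab_frame('top'); print('post z', px(f,0,0,0)[:0], f['range_z'][193:199,288:294].round(3)[::2,::2].tolist())
D=np.radians
def chk(C,a,z,t=0):
    q=robot.inverse_kinematics(tcp(C,a,z,t),att(a,t)); print(np.round(C,3),tcp(C,a,z,t).round(3),None if q is None else np.round(q,2))
for th in(-5,30,60,90): chk(swingC(D(th),.038-.01*D(th),-.03,D(8)),D(th-8),.02)
for t in(30,40):
  for x in(-.06,.05,.157): chk((x,-.057),0,.025,D(t))
E
```

```text
carton rack mm 2224 [-28.4 -22.5] [241.2 136.3] 10.1
post z [] [[0.878000020980835, 0.8740000128746033, 0.878000020980835], [0.8759999871253967, 0.8730000257492065, 0.875], [0.875, 0.8730000257492065, 0.8769999742507935]]
[-0.111 -0.031] [ 0.553 -0.017  0.031] [ 0.76  0.92 -1.19  1.95  1.03  1.05  1.91]
[-0.076 -0.084] [ 0.497 -0.047  0.031] [-0.66  0.68  0.91  2.16 -0.85  0.72 -2.03]
[-0.029 -0.108] [ 0.468 -0.092  0.031] [ 0.19  0.47 -0.11  2.16  0.1   0.52 -2.32]
[ 0.024 -0.108] [ 0.463 -0.144  0.031] [ 0.34  0.48 -0.15  2.14  0.14  0.53 -1.73]
[-0.06  -0.057] [ 0.523 -0.06   0.035] [ 0.57  1.   -1.19  1.98  1.28  1.54  1.83]
[ 0.05  -0.057] [ 0.512 -0.17   0.035] [ 0.79  0.98 -1.19  2.02  1.36  1.49  1.98]
[ 0.157 -0.057] [ 0.501 -0.276  0.035] [ 0.99  0.99 -1.19  2.01  1.46  1.45  2.15]
[-0.06  -0.057] [ 0.523 -0.059  0.033] [ 0.49  1.08 -1.19  1.96  1.34  1.75  1.74]
[ 0.05  -0.057] [ 0.512 -0.168  0.033] [ 0.7   1.06 -1.19  2.02  1.45  1.7   1.88]
[ 0.157 -0.057] [ 0.502 -0.275  0.033] [ 0.81  0.91 -1.    2.03  1.47  1.46  2.04]
```

```bash
sed -i 's/Ro.from_matrix(np.c_\[x,np.cross(z,x),z\])/Ro.from_matrix(np.c_[-x,-np.cross(z,x),z])/; s/^    p=(X\[m\]/    l=cv2.connectedComponents(cv2.erode(m.astype(np.uint8),np.ones((2,2))))[1]; m=m\&(l==max(set(l[m\&(l>0)\&(abs((X[...,:2]-P0)@rot(PSI)-[-.02,-.05])<.12).all(-1)]),key=lambda i:(l==i).sum()))\n&/' h.py
python3 - <<'E'
from h import *
carton()
D=np.radians
def chk(C,a,z,t=0):
    q=robot.inverse_kinematics(tcp(C,a,z,t),att(a,t)); print(np.round(C,3),tcp(C,a,z,t).round(3),None if q is None else np.round(q,2))
for th in(-5,30,60,90): chk(swingC(D(th),.038-.01*D(th),-.03,D(8)),D(th-8),.02)
for t in(30,40):
  for x in(-.06,.05,.157): chk((x,-.057),0,.025,D(t))
E
```

```text
carton rack mm 2056 [-88.3 -34.8] [117.5  87.8] 85.2
[-0.111 -0.031] [ 0.553 -0.017  0.031] [ 0.32  0.6  -0.48  1.97  0.43  0.67 -0.76]
[-0.076 -0.084] [ 0.497 -0.047  0.031] [ 0.44  0.55 -0.54  2.09  0.49  0.62 -0.16]
[-0.029 -0.108] [ 0.468 -0.092  0.031] [ 0.58  0.54 -0.59  2.14  0.53  0.61  0.42]
[ 0.024 -0.108] [ 0.463 -0.144  0.031] [ 0.69  0.55 -0.59  2.12  0.52  0.62  1.06]
[-0.06  -0.057] [ 0.523 -0.06   0.035] [ 0.1   0.64 -0.44  2.01  0.92  1.02 -1.08]
[ 0.05  -0.057] [ 0.512 -0.17   0.035] [ 0.18  0.6  -0.27  2.05  0.95  0.87 -0.92]
[ 0.157 -0.057] [ 0.501 -0.276  0.035] [ 0.24  0.59 -0.09  2.05  0.96  0.72 -0.75]
[-0.06  -0.057] [ 0.523 -0.059  0.033] [-0.01  0.7  -0.39  1.98  0.98  1.16 -1.18]
[ 0.05  -0.057] [ 0.512 -0.168  0.033] [ 0.07  0.65 -0.24  2.05  1.05  1.   -1.08]
[ 0.157 -0.057] [ 0.502 -0.275  0.033] [ 0.13  0.64 -0.05  2.07  1.12  0.83 -0.97]
```

Run:
```python
from h import *
D=np.radians; t0=D(-4.8); s0=.042; yc=-.032
robot.grip(.3)
C=swingC(t0,s0,yc,0); n=rot(t0)[:,0]
C1=C-.058*n
robot.goto(tcp(C1,t0,.14),att(t0)); 
robot.move_straight(tcp(C1,t0,.02),vel=.12)
print(robot.sense()['tcp_pos'],robot.sense()['opening'],robot.sense()['t'])
robot.move_straight(tcp(C-.003*n,t0,.02),vel=.06); print(robot.sense()['wrist_force'],robot.sense()['t']); carton()
for th in(4,12,20,28,35):
    th=D(th); lag=min(D(8),(th-t0)*.5)
    robot.move_straight(tcp(swingC(th,s0-.01*(th-t0),yc,lag),th-lag,.02),vel=.06,attitude=att(th-lag))
    s=robot.sense(); print(s['t'],s['wrist_force'].round(1))
carton('m1')
f=robot.grab_frame('side'); g=cv2.cvtColor(f['image'],cv2.COLOR_RGB2BGR)[120:320,180:440]
t=cv2.imread('pics/m1.png')[120:320,200:400]
cv2.imwrite('pics/m1b.png',np.hstack([cv2.resize(g,(400,308)),cv2.resize(t,(400,400))[:308]]))
```

```text
[0.55809125 0.04489129 0.03170835] 0.2997202678572648 4.825
[-0.69895085  0.47792126  0.31102178] 5.8917
carton rack mm 1021 [-53.2 -34.3] [110.2  76. ] 85.6
6.4167 [-0.9  6.   0.9]
6.825 [-4.8  8.6  6.4]
7.225 [-4.5  9.8  6.8]
7.625 [-5.2  8.5  8.4]
7.9917 [-5.8  8.2  8.1]
carton rack mm 983 [ -8.4 -48.2] [ 47.9 116.1] 33.7
```

View pics/m1b.png

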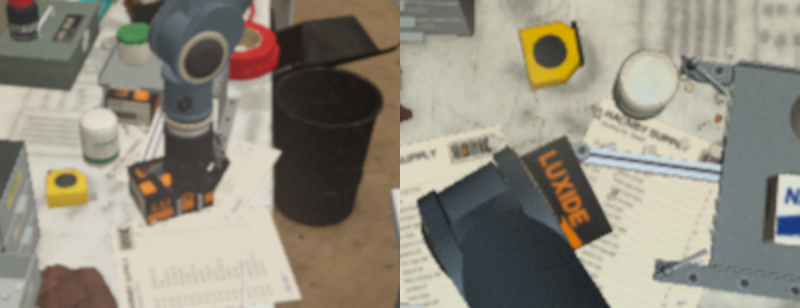

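Run:
```python
from h import *
D=np.radians; t0=D(-4.8); s0=.042; yc=-.032
for th in(43,51,59,67,75,82,88):
    th=D(th); lag=D(8)
    robot.move_straight(tcp(swingC(th,s0-.01*(th-t0),yc,lag),th-lag,.02),vel=.06,attitude=att(th-lag))
    s=robot.sense(); print(s['t'],s['wrist_force'].round(1))
carton('m2')
f=robot.grab_frame('side'); g=cv2.cvtColor(f['image'],cv2.COLOR_RGB2BGR)[120:320,180:440]
t=cv2.imread('pics/m2.png')[120:320,200:400]
cv2.imwrite('pics/m2b.png',np.hstack([cv2.resize(g,(400,308)),cv2.resize(t,(400,400))[:308]]))
```

```text
8.4833 [-6.3  7.9 10. ]
8.875 [-6.8  7.5 11.4]
9.2667 [-8.3  8.9 12.4]
9.6583 [-7.7  7.8 13.5]
10.05 [-8.9  6.9 14.9]
10.4083 [-9.4  6.3 15.2]
10.7333 [-10.5   4.   16.1]
carton rack mm 1061 [ 22.9 -51.6] [ 79.4 117.2] 84.0
```

View pics/m2b.png

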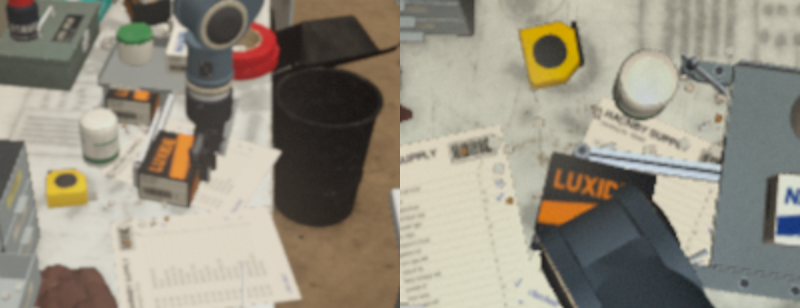

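Run:
```python
from h import *
D=np.radians; a=D(90)
C=np.array([.026,-.110])
print(robot.move_straight(tcp(C,a,.02),vel=.03,attitude=att(a),contact_N=15), robot.sense()['wrist_force'].round(1), r(robot.sense()['tcp_pos'][:2]))
robot.sleep(.3)
robot.move_straight(tcp((.02,-.14),a,.02),vel=.08)
robot.move_straight(tcp((-.02,-.16),a,.14),vel=.2)
C=np.array([-.09,-.06]); t=D(38)
robot.goto(tcp(C,0,.14,t),att(0,t)); print(robot.sense()['t'])
carton('m3')
```

```text
True [0.6 0.7 0. ] [ 0.02515511 -0.11261002]
14.4333
carton rack mm 2079 [ 23.3 -54.9] [ 88.4 117.5] 86.1
```

Run:
```python
from h import *
D=np.radians; t=D(45); y=-.056
robot.grip(.2)
go=lambda x,z,v,**k: robot.move_straight(tcp((x,y),0,z,t),vel=v,attitude=att(0,t),**k)
for x in(-.08,.157): print(robot.inverse_kinematics(tcp((x,y),0,.022,t),att(0,t)))
go(-.085,.10,.15); go(-.085,.022,.1)
for x in(-.03,0,.03,.06,.09,.12,.135):
    c=go(x,.022,.06,contact_N=25); s=robot.sense(); print(x,c,s['t'],s['wrist_force'].round(1),r(s['tcp_pos'][:2]).round(4))
    if c: break
f=robot.grab_frame('side'); g=cv2.cvtColor(f['image'],cv2.COLOR_RGB2BGR)[120:320,180:440]
f=robot.grab_frame('top'); h=cv2.cvtColor(f['image'],cv2.COLOR_RGB2BGR)[120:320,200:400]
cv2.imwrite('pics/m4b.png',np.hstack([cv2.resize(g,(400,308)),cv2.resize(h,(400,400))[:308]]))
```

```text
[ 0.05410025  0.80079603 -0.57897315  1.9413299   1.0674439   1.3640473
 -1.30121652]
[ 0.39612254  0.72745417 -0.45213178  2.05197059  1.32412391  1.1401807
 -1.12853797]
-0.03 False 17.1583 [-0.5  0.  -0.6] [-0.0376 -0.0556]
0 False 17.8083 [ 0.5 -0.   0.6] [-0.0071 -0.056 ]
0.03 False 18.4583 [ 2.3  1.8 -0.5] [ 0.0227 -0.0558]
0.06 False 19.1083 [ 0.3  0.9 -0.2] [ 0.0533 -0.0564]
0.09 False 19.7583 [ 1.   1.  -0.3] [ 0.0826 -0.056 ]
0.12 False 20.4083 [-0.6  1.   0.1] [ 0.1125 -0.0563]
0.135 False 20.8083 [-0.6  0.2 -0.3] [ 0.1276 -0.0561]
```

View pics/m4b.png

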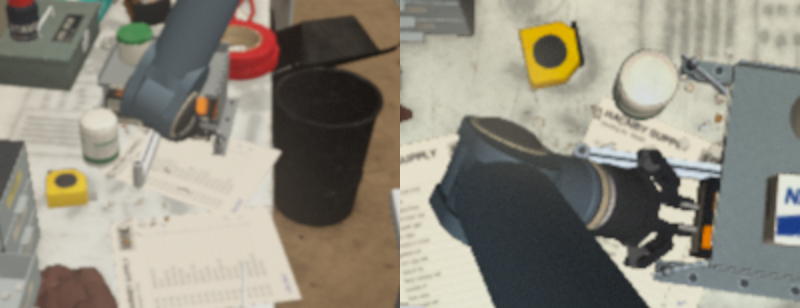

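Run:
```python
from h import *
D=np.radians; t=D(45); y=-.056
go=lambda x,z,v,**k: robot.move_straight(tcp((x,y),0,z,t),vel=v,attitude=att(0,t),**k)
c=go(.165,.022,.03,contact_N=12); s=robot.sense(); print(c,s['t'],s['wrist_force'].round(1),(r(s['tcp_pos'][:2])+[.011*np.sin(t)+.011*np.cos(t),0]).round(4))
robot.sleep(.3); print(robot.sense()['wrist_force'].round(1))
go(.10,.024,.1); go(.04,.10,.2); 
robot.goto(tcp((-.12,-.06),0,.25,0),att(0)); 
f=robot.grab_frame('side'); g=cv2.cvtColor(f['image'],cv2.COLOR_RGB2BGR)[140:240,220:350]
f=robot.grab_frame('top'); h=cv2.cvtColor(f['image'],cv2.COLOR_RGB2BGR)[180:280,300:400]
cv2.imwrite('pics/m5b.png',np.hstack([cv2.resize(g,(400,308)),cv2.resize(h,(400,400))[:308]]))
print(robot.sense()['t'])
```

```text
True 21.7333 [ 0.4  1.9 -0.3] [ 0.1669 -0.0561]
[ 0.6 -0.6  0.4]
24.375
```

View pics/m5b.png

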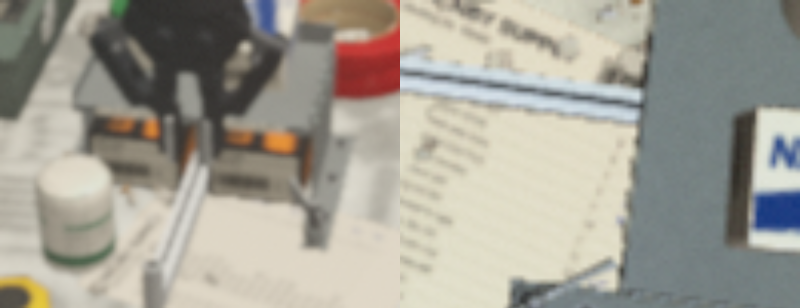

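```bash
python3 -c "
from plant import robot
print(robot.close_job())"
```

```text
the job is handed in; nothing more can be done
None
```

The carton was swung round the post and pushed fully home against the back panel, the spring catch looks back out behind it in the last picture, and the job was handed in after about 24 s of the 66 s; the judge's result was not shown.

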